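# Roll the rolling pin to the start line of the pastry mat

### The arm

A 6-joint arm with a two-finger parallel gripper is mounted at the origin on a cart in front of the work surface, level with it; the furniture and walls round the work are solid. World frame = base frame: x ahead of the robot, y to its left, z up, the work surface at z = 0. Lengths are in m, angles in rad, forces in N, time in s.
With the tool pointing down it reaches from about 0.3 to 0.875 m from the base axis. Payload 6.4 kg.
Tool frame: the origin (TCP) lies midway between the tips of the shut fingers; the grasp point (between the pads) lies 19 mm behind it (ctrl.hold_point_z is the distance from the TCP to the grasp point, in m); z points along the fingers, y is the line along which they close (so a half turn about z gives the same grasp; the last joint's range is limited). The gripper opens to 85 mm and grips with 20 to 120 N. Pads are 22 mm wide; open, the fingers measure 114 mm over their backs; the gripper's body (76 mm by 85 mm) begins 54 mm behind the grasp point. The pads swing forward as they close: fully open they stand 13 mm farther back than shut.
Start: joints at [0.994, 0.181, 1.607, -0, 1.354, -0.206], TCP at [0.208, 0.536, 0.195] pointing down, gripper open.
Joint ranges: [-2.99, 2.99], [-0.89, 2.07], [0.3, 2.58], [-1.14, 4.28], [0, 2.63], [-3.12, 3.12]. Speed limits (rad/s): [2.57, 2.57, 3.01, 3.14, 3.14, 3.14].

### API

Orientations are given as a unit quaternion [w, x, y, z].
In Python, from bench import ctrl gives the robot as it stands.
- The arm moves only by the tool carry_out, never from a script. Its argument "plan" is text: rows parted by semicolons, each of 6 numbers parted by spaces: the shift along the tool's x, y, z as a fraction of full scale, then the turn, a rotation vector about the tool's x, y, z as a fraction of full scale. A call has exactly 8 rows; each row shifts and turns the commanded pose from where the row before left it, along the tool's axes as they then stand; what a row does not reach is not made up. Full scale, the value 1, is 40 mm for a shift and 0.1 rad for a turn. A row lasts 1/12 s, in which the tool goes at most 41.7 mm and 7.16 degrees, less where a joint would pass 70% of its speed; a pose out of reach is approached as far as the arm can. A call with a number of a shift or a turn outside -1 to 1 is refused whole. A call with a gripper value outside its range is refused whole. "claw" is the gripper's target within -1 to 1 (shut at 1, half-way at 0, fully open at -1), set as the call begins (left out, the last holds). The fingers move at their own pace and stop on an object; the grip force is fixed at half the most. Time passes only in rows, so rows that do not move let the fingers close, or fill a call up. It gives the time, the measured TCP pose, the force, the opening and the grip force at its end, in the units of the state.
- ctrl.get_obs(): the state, without advancing time (a new reading comes with each control period).
- ctrl.camera(name): name is "scene" or "top"; returns a dict with "pixels" (420x560x3 uint8, red, green, blue), "mtx" (3x3 intrinsics, pixels), "R" (3x3) and "t" (3): a world point X has camera coordinates R X + t. Camera axes: x right, y down, z forward; pixel columns grow to the right and rows downward; lengths in m; the calibration is good to about 2 mm. A picture is of the moment at which its call begins. There is no depth.
- ctrl.hand_in(): hands the job in; it is judged then, once.
The state is a dict: "time_s": time; "q": joint angles; "dq": joint speeds; "joint_efforts": joint torques, N m; "eef_pos": TCP position; "eef_rot": TCP orientation; "wrist_force": force on the tool from outside, world axes, zero at the start; "torque": the same for the moment, N m; "opening": opening from 0.0 (shut) to 1.0 (fully open); "grasp_force": force on a finger pad.
Only numpy, scipy, OpenCV 4.12 (cv2) and the standard library are available. Lean on these libraries where they do the work, as an engineer would, in place of code of your own. Each camera call takes 0.05 s, during which the arm holds its last target. There are 200 camera calls.

### The job

Get the pastry mat ready for rolling out: roll the wooden rolling pin along the mat, without picking it up, until it rests centred over the double line and parallel to it (not the single line). Leave the salt shaker standing where it is on the mat.

Things in the scene. Friction and masses are not known exactly. Their poses are not given: they have to be found in the camera images.
- pin_center (a point): Centre of a small wooden rolling pin lying loose on the grey pastry mat between the two marks, nearly parallel to them: a cylinder 44 mm in diameter, 130 mm long, with a handle 24 mm thick, 32 mm long at each end; 0.2 kg. On the axis, 22 mm above the mat; x runs along the pin, y and z turn as it rolls. It rolls easily but not far: let go at 0.1 m/s it stops within about 15 mm.
- double_line: The target mark: two parallel black printed lines, each 196 x 6 mm, centres 24 mm apart, across the grey pastry mat (210 x 480 mm, fixed, flat, its top at z = 3 mm). Origin midway between the lines at mid length, on the mat's top; x along the lines, y across them (along the mat, the way to roll). It lies left or right of the pin, 90 to 160 mm away.
- single_line: The other mark, not the target: one black printed line 196 mm long and 6 mm wide across the mat, on the other side of the pin. Origin at the middle of the line on the mat's top; x along the line.
- salt_shaker: Salt shaker with a glass body and grey perforated top, 44 mm in diameter and 90 mm high, standing loose on the mat near its right end, in a corner away from the robot, beyond the mark there. Origin at the centre of its underside. It must stay where it is.

How it is judged:
By the outcome, as a careful person would: the job done as asked, in the order asked, and still so for the second after the job is handed in, with the robot touching nothing.
It also fails if it takes over 35 s, if anything falls off the work surface, if the arm or the gripper's body presses on something with over 40 N, if the wrist force passes 120 N, or if a joint passes its speed limit or range.

## Working session

There is one attempt and no reset: what is moved stays moved. The work goes in short steps, Python scripts to look and compute and a tool call to move; the robot and the scene stay as the last step left them, time stands still between calls to the robot, and variables do not carry over. Pictures are saved under pics/ and viewed, at most 10 in all, crops included, and the job is handed in when it is done.

Besides the shell and the picture viewer there is one more tool, called in YAML: its name, and indented under it one key for each argument. carry_out: Moves the arm, as the interface text tells. Shift numbers are shares of 40 mm and turn numbers shares of 0.1 rad, none past 1 either way. Its arguments: {"type":"object","properties":{"plan":{"type":"string"},"claw":{"type":"number"}},"required":["plan"]}

```bash
mkdir -p pics
python3 - <<'E'
from bench import ctrl
import cv2
for n in("top","scene"):
    c=ctrl.camera(n); cv2.imwrite(f"pics/{n}0.png",c["pixels"][:,:,::-1]); print(n,c["mtx"],c["R"],c["t"])
o=ctrl.get_obs(); print(o["time_s"],o["eef_pos"],o["eef_rot"],o["opening"],ctrl.hold_point_z)
E
```

```text
top [[452.74078213   0.         279.52966669]
 [  0.         452.74078213 213.22477401]
 [  0.           0.           1.        ]] [[ 0.00825196 -0.99987402 -0.01355937]
 [-0.99499367 -0.00685961 -0.09970229]
 [ 0.09959671  0.01431423 -0.99492492]] [-0.03287254  0.54266711  0.84524971]
scene [[392.76073634   0.         279.82617999]
 [  0.         392.76073634 206.01951868]
 [  0.           0.           1.        ]] [[ 0.69744154 -0.71663584  0.00289266]
 [-0.5122005  -0.50129675 -0.69738957]
 [ 0.50122444  0.48490683 -0.71668642]] [-0.38177871  0.29416041  0.63956797]
0.1 [0.20802514 0.53546049 0.19427429] [-2.98461096e-04  1.84331099e-01  9.82863880e-01 -7.42117340e-04] 0.9993046869298987 0.0187
```

View pics/top0.png

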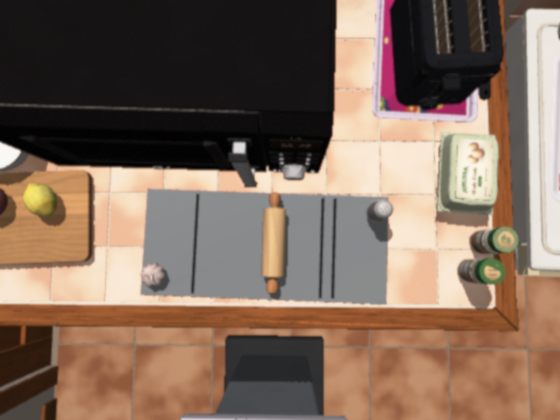

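View pics/scene0.png

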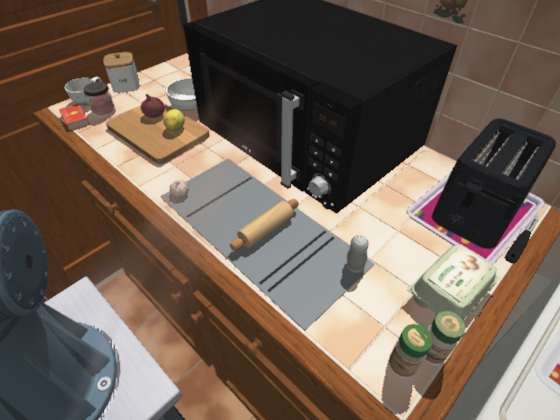

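The top view shows the pin at about (273,243), the double line at columns 322 and 334 to its right, the single line at column 195, the shaker top at (381,209) and garlic at (153,273). The scene view agrees with this. Next I measure positions.

```bash
cat > h.py <<'E'
from bench import ctrl
import cv2,numpy as np
def ray(c,uv,z):
    uv=np.atleast_2d(uv).astype(float); d=np.c_[uv,np.ones(len(uv))]@np.linalg.inv(c["mtx"]).T@c["R"]
    o=-c["R"].T@c["t"]; return o+d*((z-o[2])/d[:,2])[:,None]
def pca(p):
    m=p.mean(0);w,v=np.linalg.eigh(np.cov((p-m).T));a=v[:,1]; a=a*np.sign(a[0]); return m,a,p@a
def measure(c,lines=True):
    im=c["pixels"]; hsv=cv2.cvtColor(im,cv2.COLOR_RGB2HSV); g=im.max(2)
    roi=np.zeros(g.shape,np.uint8); roi[192:300,146:386]=1
    wood=((hsv[...,1]>90)&(hsv[...,0]<25)&(g>60)&(roi>0)).astype(np.uint8)
    out={}
    n,l,s,_=cv2.connectedComponentsWithStats(wood); wood[:]=0
    for k in range(1,n):
        if s[k,4]>900: wood[l==k]=1
    r,cc=np.nonzero(wood); P=ray(c,np.c_[cc,r],.025)[:,:2]
    m,a,t=pca(P); box=cv2.minAreaRect(P.astype(np.float32))
    out["pin"]=(P.mean(0),np.array(box[0]),box[1],np.degrees(np.arctan2(a[1],a[0])))
    if lines:
        dk=((g<40)&(roi>0)).astype(np.uint8)
        n,l,s,_=cv2.connectedComponentsWithStats(dk)
        for k in range(1,n):
            if s[k,3]>60 and s[k,2]<14:
                r,cc=np.nonzero(l==k);P=ray(c,np.c_[cc,r],.003)[:,:2];m,a,t=pca(P)
                out[f"line{k}"]=(m,np.degrees(np.arctan2(a[1],a[0])),np.ptp(t))
    return out
E
python3 - <<'E'
from h import *
np.set_printoptions(precision=4,suppress=True)
c=ctrl.camera("top")
for k,v in measure(c).items(): print(k,v)
print(c["pixels"][240,[170,195,240,322,328,334]])
print("mat corners",ray(c,[[147,190],[143,296],[389,195],[387,302]],.003)[:,:2])
print("shaker",ray(c,[[381,209]],.09),"microwave handle",ray(c,[[240,148],[250,185],[292,172],[300,170]],.2))
print("garlic",ray(c,[[153,273]],.03))
E
```

```text
pin (array([ 0.4861, -0.0173]), array([ 0.4876, -0.0174]), (0.04126352071762085, 0.19374290108680725), np.float64(-1.144929701711668))
[[138 139 141]
 [ 54  53  56]
 [137 138 141]
 [ 71  70  72]
 [137 138 139]
 [ 62  61  63]]
mat corners [[ 0.5901  0.2367]
 [ 0.3811  0.2367]
 [ 0.5831 -0.245 ]
 [ 0.3741 -0.2378]]
shaker [[ 0.5454 -0.2105  0.09  ]] microwave handle [[ 0.6278  0.0315  0.2   ]
 [ 0.5693  0.015   0.2   ]
 [ 0.5902 -0.0501  0.2   ]
 [ 0.5934 -0.0625  0.2   ]]
garlic [[0.4267 0.2109 0.03  ]]
```

```bash
sed -i 's/g<40/g<100/' h.py
python3 - <<'E'
from h import *
np.set_printoptions(precision=4,suppress=True)
c=ctrl.camera("top")
for k,v in measure(c).items(): print(k,v)
E
```

```text
pin (array([ 0.4861, -0.0173]), array([ 0.4876, -0.0174]), (0.04126352071762085, 0.19374290108680725), np.float64(-1.144929701711668))
line1 (array([0.484 , 0.1384]), np.float64(-1.6626156883239696), np.float64(0.19316548126127148))
line2 (array([ 0.4786, -0.1105]), np.float64(-1.5819001033647582), np.float64(0.19398950033467088))
line3 (array([ 0.477 , -0.1345]), np.float64(-1.6885575256002219), np.float64(0.19194515603419499))
```

carry_out:
  plan: "0 0 0 0 0 1;0 0 0 0 0 1;0 0 0 0 0 1;0 0 0 0 0 1;0 0 0 0 0 1;0 0 0 0 0 1;0 0 0 0 0 1;0 0 0 0 0 1"
  claw: -1

```text
time_s: 0.87
eef_pos: [0.2082, 0.5358, 0.1948]
eef_rot: [0.0, 0.555, 0.832, -0.0]
wrist_force: [-0.4, -0.5, -0.0]
opening: 1.001
grasp_force: 0.0
```

carry_out:
  plan: "0 0 0 0 0 0.6;0 0 0 0 0 0.6;0 0 0 0 0 0.6;0 0 0 0 0 0.6;0 0 0 0 0 0.6;0 0 0 0 0 0.6;0 0 0 0 0 0.6;0 0 0 0 0 0"

```text
time_s: 1.53
eef_pos: [0.2082, 0.5358, 0.1948]
eef_rot: [0.0, 0.715, 0.699, -0.0]
wrist_force: [-0.0, 0.5, -0.6]
opening: 1.002
grasp_force: 0.0
```

```bash
cat >> h.py <<'E'
def state():
    from scipy.spatial.transform import Rotation as Ro
    o=ctrl.get_obs(); R=Ro.from_quat(np.r_[o["eef_rot"][1:],o["eef_rot"][0]]).as_matrix()
    return o,R,np.degrees(np.arctan2(R[1,1],R[0,1]))
def need(x,y,z,yaw):
    o,R,w=state(); d=R.T@(np.array([x,y,z])-o["eef_pos"])
    print("t",round(o["time_s"],2),"pos",o["eef_pos"].round(4),"yaw",w.round(2),"shift units",(d/.04).round(2),"turn units",round(-np.radians(yaw-w)/.1,2),"F",o["wrist_force"].round(1))
E
python3 - <<'E'
from h import *
need(.48,.045,.195,-1.2); print(state()[1].round(3))
t,s=ctrl.camera("top"),ctrl.camera("scene")
P=[np.c_[c["R"],c["t"]] for c in(t,s)]; K=[c["mtx"] for c in(t,s)]
for a,b in (((250,185),(287,187)),((240,142),(291,96)),((273,290),(238,245))):
    X=cv2.triangulatePoints(K[0]@P[0],K[1]@P[1],np.float64(a),np.float64(b)); print((X[:3]/X[3]).ravel().round(3))
E
```

```text
t 1.53 pos [0.2082 0.5358 0.1948] yaw -1.27 shift units [-12.12   7.06  -0.  ] turn units -0.01 F [-0.   0.5 -0.6]
[[ 0.022  1.    -0.   ]
 [ 1.    -0.022 -0.   ]
 [-0.    -0.    -1.   ]]
[0.598 0.028 0.027]
[0.618 0.029 0.26 ]
[ 0.399 -0.019  0.028]
```

carry_out:
  plan: "-0.75 0.45 0 0 0 0;-0.75 0.45 0 0 0 0;-0.75 0.45 0 0 0 0;-0.75 0.45 0 0 0 0;-0.75 0.45 0 0 0 0;-0.75 0.45 0 0 0 0;-0.75 0.45 0 0 0 0;-0.75 0.45 0 0 0 0"

```text
time_s: 2.3
eef_pos: [0.348, 0.2916, 0.1953]
eef_rot: [0.0, 0.713, 0.701, 0.0]
wrist_force: [1.5, 0.4, 0.5]
opening: 0.998
grasp_force: 0.0
```

carry_out:
  plan: "-0.8 0.45 0 0 0 0;-0.8 0.45 0 0 0 0;-0.8 0.45 0 0 0 0;-0.8 0.45 0 0 0 0;-0.8 0.45 0 0 0 0;-0.8 0.45 0 0 0 0;-0.6 0.4 0 0 0 0;-0.6 0.4 0 0 0 0"

```text
time_s: 2.97
eef_pos: [0.4834, 0.0485, 0.1952]
eef_rot: [0.0, 0.714, 0.7, 0.0]
wrist_force: [-0.4, 0.4, 0.4]
opening: 1.002
grasp_force: 0.0
```

Run:
```python
from h import *
need(.484,.045,.004,-1.2)
cv2.imwrite("pics/s1.png",ctrl.camera("scene")["pixels"][:,:,::-1])
```

```text
t 2.97 pos [0.4834 0.0485 0.1952] yaw -1.1 shift units [-0.09  0.02  4.78] turn units 0.02 F [-0.4  0.4  0.4]
```

View pics/s1.png

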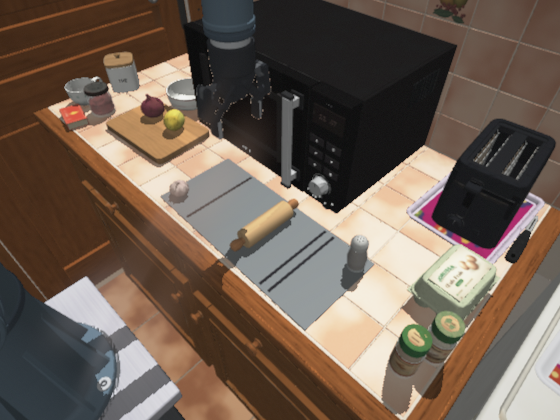

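The gripper at about (235,90) hangs above the mat, left of the pin at (267,225), clear of the microwave handle. Descending now.

carry_out:
  plan: "0 0 0.8 0 0 0;0 0 0.8 0 0 0;0 0 0.8 0 0 0;0 0 0.8 0 0 0;0 0 0.6 0 0 0;0 0 0.5 0 0 0;0 0 0.3 0 0 0;0 0 0.1 0 0 0"

```text
time_s: 3.68
eef_pos: [0.4806, 0.0508, 0.0048]
eef_rot: [-0.002, 0.714, 0.701, -0.001]
wrist_force: [-0.1, 0.1, -0.3]
opening: 1.001
grasp_force: 0.0
```

Run:
```python
from h import *
need(.484,.02,.004,-1.2)
c=ctrl.camera("top");print(measure(c)["pin"])
cv2.imwrite("pics/t2.png",cv2.resize(c["pixels"][130:330,130:400,::-1],None,fx=2.5,fy=2.5))
```

```text
t 3.68 pos [0.4806 0.0508 0.0048] yaw -1.06 shift units [-0.77  0.1   0.02] turn units 0.02 F [-0.1  0.1 -0.3]
(array([ 0.48504568, -0.01764135]), array([ 0.48763877, -0.01634284]), (0.04337526112794876, 0.19364969432353973), np.float64(-1.7664603980123945))
```

View pics/t2.png

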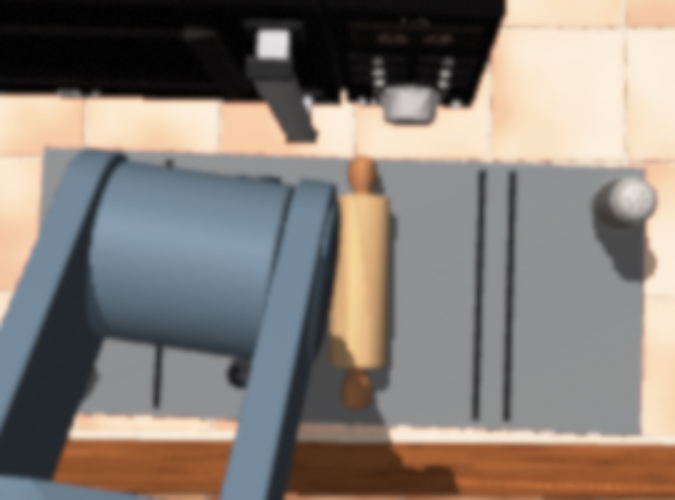

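The pin is at crop (365,280), the arm covers the left half of the mat, and the shaker at (630,200) is clear. I'll yaw the tool slightly so the roll also drifts the pin about 1 cm towards the robot.

carry_out:
  plan: "-0.2 0 0 0 0 0.2;-0.2 0 0 0 0 0.2;-0.15 0 0 0 0 0.2;-0.1 0 0 0 0 0.2;-0.1 0 0 0 0 0.1;-0.1 0 0 0 0 0;-0.1 0 0 0 0 0;-0.1 0 0 0 0 0"

```text
time_s: 4.4
eef_pos: [0.4798, 0.008, 0.0072]
eef_rot: [0.0, 0.745, 0.667, 0.0]
wrist_force: [0.6, -0.4, -1.0]
opening: 0.997
grasp_force: 0.0
```

carry_out:
  plan: "-0.15 0 0 0 0 0;-0.15 0 0 0 0 0;-0.15 0 0 0 0 0;-0.15 0 0 0 0 0;-0.15 0 0 0 0 0;-0.15 0 0 0 0 0;-0.1 0 0 0 0 0;-0.05 0 0 0 0 0"

```text
time_s: 5.07
eef_pos: [0.4752, -0.034, 0.0071]
eef_rot: [0.0, 0.745, 0.667, 0.0]
wrist_force: [0.1, 0.4, 0.2]
opening: 1.003
grasp_force: 0.0
```

Run:
```python
from h import *
need(.475,-.08,.004,-1.63)
c=ctrl.camera("top");print(measure(c)["pin"])
cv2.imwrite("pics/t3.png",cv2.resize(c["pixels"][130:330,130:400,::-1],None,fx=2.5,fy=2.5))
```

```text
t 5.07 pos [ 0.4752 -0.034   0.0071] yaw -6.34 shift units [-1.14  0.12  0.08] turn units -0.82 F [0.1 0.4 0.2]
(array([nan, nan]), array([0., 0.]), (0.0, 0.0), np.float64(nan))h.py:7: RuntimeWarning: Mean of empty slice.
  m=p.mean(0);w,v=np.linalg.eigh(np.cov((p-m).T));a=v[:,1]; a=a*np.sign(a[0]); return m,a,p@a
  ret = um.true_divide(
  avg = a.mean(axis, **keepdims_kw)
h.py:7: RuntimeWarning: Degrees of freedom <= 0 for slice
  m=p.mean(0);w,v=np.linalg.eigh(np.cov((p-m).T));a=v[:,1]; a=a*np.sign(a[0]); return m,a,p@a
  c *= np.true_divide(1, fact)
  c *= np.true_divide(1, fact)
h.py:18: RuntimeWarning: Mean of empty slice.
  out["pin"]=(P.mean(0),np.array(box[0]),box[1],np.degrees(np.arctan2(a[1],a[0])))
```

View pics/t3.png

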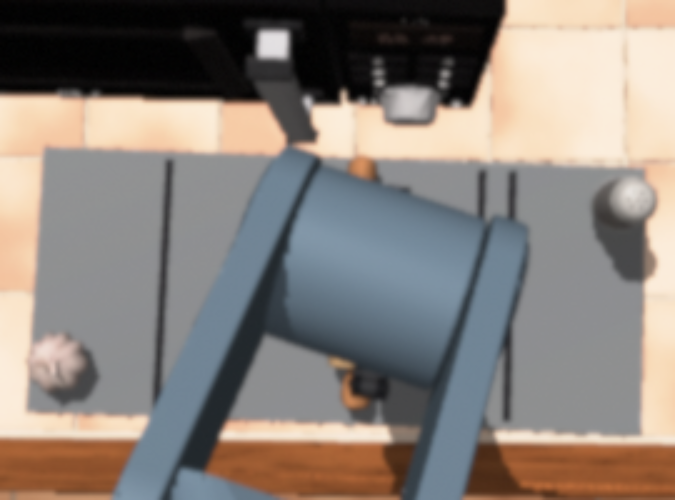

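The pin looks unmoved, with the gripper over it. I'll check the scene view before moving further.

Run:
```python
from h import *
c=ctrl.camera("scene")
cv2.imwrite("pics/s4.png",cv2.resize(c["pixels"][120:320,150:400,::-1],None,fx=3,fy=3))
```

```text
(no output)
```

View pics/s4.png

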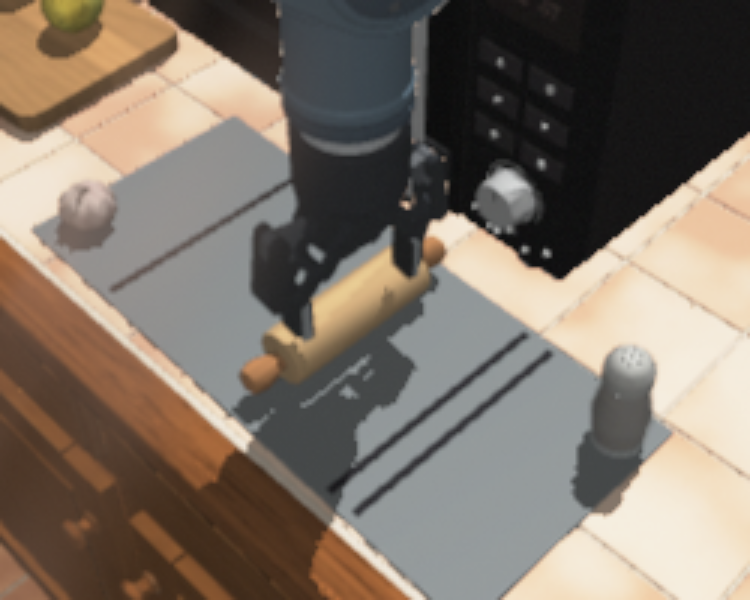

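Run:
```python
from h import *
c=ctrl.camera("scene")
for n,u in(("near tip",(302,335)),("far tip",(410,277))):
    p=np.array(u)/3+[150,120]
    for z in(.02,.035,.048,.06,.075): print(n,z,ray(c,p,z).round(3))
o,R,w=state(); print(o["q"].round(3),o["eef_pos"],ctrl.hold_point_z,o["joint_efforts"].round(1))
print([a for a in dir(ctrl) if a[0]!="_"])
```

```text
near tip 0.02 [[ 0.448 -0.009  0.02 ]]
near tip 0.035 [[ 0.44  -0.019  0.035]]
near tip 0.048 [[ 0.433 -0.028  0.048]]
near tip 0.06 [[ 0.426 -0.035  0.06 ]]
near tip 0.075 [[ 0.418 -0.045  0.075]]
far tip 0.02 [[ 0.544 -0.025  0.02 ]]
far tip 0.035 [[ 0.533 -0.035  0.035]]
far tip 0.048 [[ 0.524 -0.043  0.048]]
far tip 0.06 [[ 0.516 -0.051  0.06 ]]
far tip 0.075 [[ 0.506 -0.06   0.075]]
[-0.32   0.234  1.981  0.     0.926 -0.21 ] [ 0.47516062 -0.03336625  0.00708392] 0.0187 [ -0.3 -38.2 -26.2  -0.   -0.   -0. ]
['MotionError', 'camera', 'get_obs', 'hand_in', 'hold_point_z']
```

Both fingertips triangulate to z of about 0.048 with the TCP reading 0.007, so the open fingers passed over the pin top. I'll back off to the left and lower with a check.

carry_out:
  plan: "0 0 -0.15 0 0 0;0.35 0 0 0 0 0;0.4 0 0 0 0 0;0.4 0 0 0 0 0;0.4 0 0 0 0 0;0.35 0 0 0 0 0;0.2 0 0 0 0 0;0 0 0 0 0 0"

```text
time_s: 5.88
eef_pos: [0.4845, 0.0517, 0.0134]
eef_rot: [0.0, 0.744, 0.668, 0.0]
wrist_force: [0.2, -1.0, 1.0]
opening: 0.999
grasp_force: 0.0
```

Run:
```python
from h import *
need(.484,.045,0,-6.3)
c=ctrl.camera("scene")
cv2.imwrite("pics/s5.png",cv2.resize(c["pixels"][120:270,150:350,::-1],None,fx=4,fy=4,interpolation=cv2.INTER_CUBIC))
```

```text
t 5.88 pos [0.4845 0.0517 0.0134] yaw -6.17 shift units [-0.17  0.    0.34] turn units 0.02 F [ 0.2 -1.   1. ]
```

View pics/s5.png

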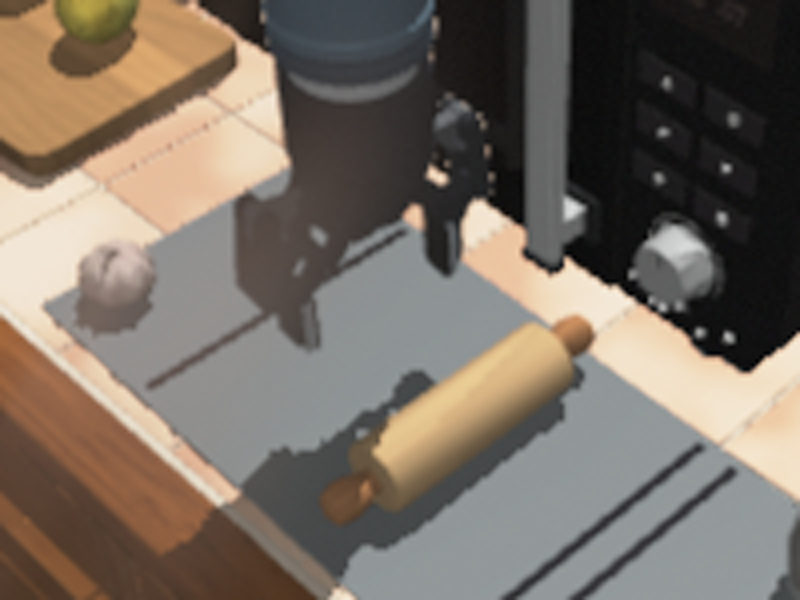

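The open fingertips at (312,348) and (447,272) hang clear of the mat, left of the pin. I'll work out their height.

Run:
```python
from h import *
c=ctrl.camera("scene")
for z in(.02,.03,.04,.05,.06):
    a,b=[ray(c,np.array(u)/4+[150,120],z)[0] for u in((308,348),(447,273))]
    print(z,a.round(3),b.round(3),((a+b)/2).round(3),np.linalg.norm(a-b).round(3))
```

```text
0.02 [0.461 0.084 0.02 ] [0.559 0.072 0.02 ] [0.51  0.078 0.02 ] 0.1
0.03 [0.455 0.076 0.03 ] [0.552 0.064 0.03 ] [0.504 0.07  0.03 ] 0.098
0.04 [0.449 0.068 0.04 ] [0.545 0.056 0.04 ] [0.497 0.062 0.04 ] 0.096
0.05 [0.444 0.06  0.05 ] [0.538 0.049 0.05 ] [0.491 0.054 0.05 ] 0.095
0.06 [0.438 0.052 0.06 ] [0.531 0.041 0.06 ] [0.484 0.046 0.06 ] 0.093
```

carry_out:
  plan: "0 0 0.2 0 0 0;0 0 0.2 0 0 0;0 0 0.15 0 0 0;0 0 0.1 0 0 0;0 0 0.1 0 0 0;0 0 0.05 0 0 0;0 0 0.05 0 0 0;0 0 0 0 0 0"

```text
time_s: 6.65
eef_pos: [0.4842, 0.0502, -0.0213]
eef_rot: [-0.0, 0.745, 0.667, -0.0]
wrist_force: [-0.1, -0.3, 0.5]
opening: 1.004
grasp_force: 0.0
```

Run:
```python
from h import *
need(.484,.02,-.02,-6.3)
c=ctrl.camera("scene")
cv2.imwrite("pics/s6.png",cv2.resize(c["pixels"][120:270,150:350,::-1],None,fx=4,fy=4,interpolation=cv2.INTER_CUBIC))
```

```text
t 6.65 pos [ 0.4842  0.0502 -0.0213] yaw -6.31 shift units [-0.75  0.08 -0.03] turn units -0.0 F [-0.1 -0.3  0.5]
```

View pics/s6.png

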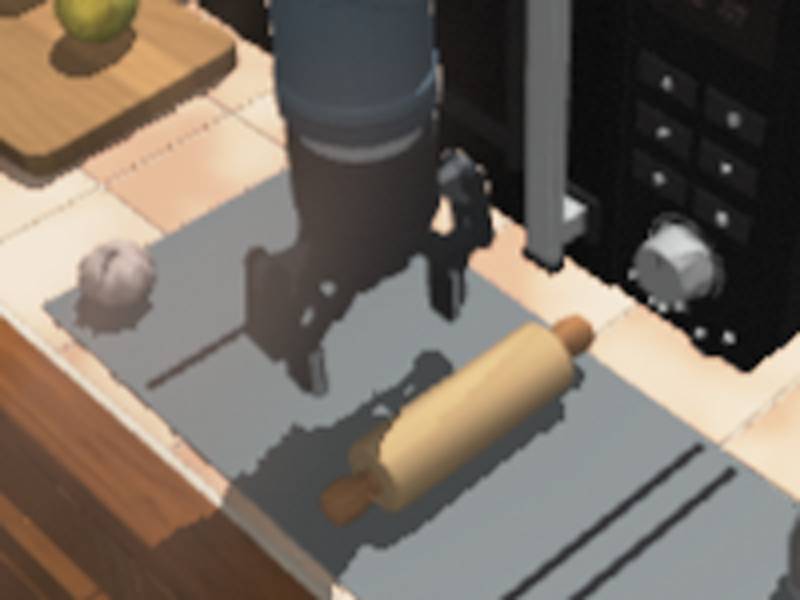

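The fingertips at (315,393) and (455,315) are now low, with no contact force. Pushing slowly.

carry_out:
  plan: "-0.2 0 0 0 0 0;-0.2 0 0 0 0 0;-0.15 0 0 0 0 0;-0.1 0 0 0 0 0;-0.1 0 0 0 0 0;-0.1 0 0 0 0 0;-0.1 0 0 0 0 0;-0.1 0 0 0 0 0"

```text
time_s: 7.37
eef_pos: [0.4798, 0.0081, -0.0209]
eef_rot: [0.0, 0.745, 0.667, 0.0]
wrist_force: [-0.8, 1.2, 0.7]
opening: 0.999
grasp_force: 0.4
```

carry_out:
  plan: "-0.12 0 0 0 0 0;-0.12 0 0 0 0 0;-0.12 0 0 0 0 0;-0.12 0 0 0 0 0;-0.12 0 0 0 0 0;-0.12 0 0 0 0 0;-0.08 0 0 0 0 0;-0.04 0 0 0 0 0"

```text
time_s: 8.03
eef_pos: [0.4761, -0.0255, -0.0209]
eef_rot: [0.0, 0.745, 0.667, -0.0]
wrist_force: [-0.7, 0.3, 0.4]
opening: 0.999
grasp_force: 0.0
```

Run:
```python
from h import *
need(.475,-.08,-.02,-1.63)
c=ctrl.camera("scene")
cv2.imwrite("pics/s7.png",cv2.resize(c["pixels"][150:325,170:370,::-1],None,fx=3.4,fy=3.4,interpolation=cv2.INTER_CUBIC))
```

```text
t 8.03 pos [ 0.4761 -0.0255 -0.0209] yaw -6.33 shift units [-1.36  0.12 -0.02] turn units -0.82 F [-0.7  0.3  0.4]
```

View pics/s7.png

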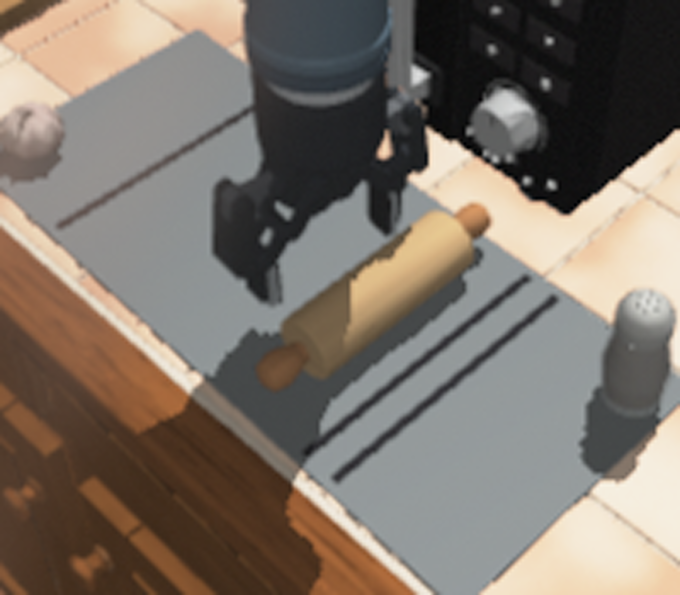

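The pin is rolling: it's now at crop (375,295), just left of the double line, and the shaker at (640,350) is untouched. I'll add a pin measurement from the scene view.

```bash
cat >> h.py <<'E'
def scene_pin():
    c=ctrl.camera("scene"); im=c["pixels"]; h=cv2.cvtColor(im,cv2.COLOR_RGB2HSV)
    X=np.array([[.385,.2,.003],[.385,-.23,.003],[.575,-.23,.003],[.575,.2,.003]])
    q=(X@c["R"].T+c["t"])@c["mtx"].T; q=(q[:,:2]/q[:,2:]).astype(np.int32)
    roi=np.zeros(im.shape[:2],np.uint8); cv2.fillPoly(roi,[q],1)
    roi=cv2.dilate(roi,np.ones((3,3)))
    m=((h[...,1]>85)&(h[...,0]<25)&(roi>0)).astype(np.uint8)
    n,l,s,_=cv2.connectedComponentsWithStats(m); k=1+np.argmax(s[1:,4])
    P=np.argwhere(l==k)[:,::-1].astype(np.float32)
    ctr,wh,_=b=cv2.minAreaRect(P); bp=cv2.boxPoints(b)
    e=[(bp[0]+bp[1])/2,(bp[2]+bp[3])/2] if np.linalg.norm(bp[0]-bp[1])<np.linalg.norm(bp[1]-bp[2]) else [(bp[1]+bp[2])/2,(bp[3]+bp[0])/2]
    E=ray(c,np.array(e),.025)[:,:2]; E=E[np.argsort(E[:,0])]; d=E[1]-E[0]
    print("scene pin",s[k,4],"px",np.round(e,1).tolist(),"ends",E.round(4).tolist(),"mid",E.mean(0).round(4),"len",np.linalg.norm(d).round(3),"ang",np.degrees(np.arctan2(d[1],d[0])).round(2))
E
python3 - <<'E'
from h import *
scene_pin()
c=cv2.imread("pics/scene0.png")[:,:,::-1].copy(); f=ctrl.camera
k=f("scene"); k["pixels"]=c; ctrl.camera=lambda n:k
scene_pin()
E
```

```text
scene pin 1263 px [[308.1000061035156, 215.1999969482422], [247.3000030517578, 262.3999938964844]] ends [[0.386, -0.0667], [0.5671, -0.0683]] mid [ 0.4765 -0.0675] len 0.181 ang -0.5
scene pin 1212 px [[291.3999938964844, 203.5], [231.60000610351562, 247.8000030517578]] ends [[0.3883, -0.0161], [0.568, -0.0169]] mid [ 0.4781 -0.0165] len 0.18 ang -0.25
```

```bash
sed -i 's/\[.575,-.23,.003\],\[.575,.2,.003\]/[.612,-.23,.003],[.612,.2,.003]/' h.py
python3 - <<'E'
from h import *
scene_pin()
c=cv2.imread("pics/scene0.png")[:,:,::-1].copy(); f=ctrl.camera
k=f("scene"); k["pixels"]=c; ctrl.camera=lambda n:k
scene_pin()
E
```

```text
scene pin 1343 px [[313.5, 212.3000030517578], [248.10000610351562, 263.1000061035156]] ends [[0.3859, -0.069], [0.5823, -0.071]] mid [ 0.4841 -0.07  ] len 0.196 ang -0.58
scene pin 1270 px [[296.20001220703125, 200.0], [231.60000610351562, 247.8000030517578]] ends [[0.3883, -0.0161], [0.5842, -0.0169]] mid [ 0.4862 -0.0165] len 0.196 ang -0.25
```

carry_out:
  plan: "-0.05 0 0 0 0 0.2;-0.05 0 0 0 0 0.2;-0.07 0 0 0 0 0.15;-0.07 0 0 0 0 0;-0.07 0 0 0 0 0;-0.07 0 0 0 0 0;-0.07 0 0 0 0 0;-0.07 0 0 0 0 0"

```text
time_s: 8.95
eef_pos: [0.4729, -0.0458, -0.0209]
eef_rot: [0.0, 0.763, 0.646, -0.0]
wrist_force: [-0.2, -0.1, 0.3]
opening: 1.001
grasp_force: 0.2
```

Run:
```python
from h import *
need(.475,-.088,-.02,-1.63); scene_pin()
```

```text
t 8.95 pos [ 0.4729 -0.0458 -0.0209] yaw -9.46 shift units [-1.03  0.23 -0.02] turn units -1.37 F [-0.2 -0.1  0.3]
scene pin 1358 px [[319.3999938964844, 216.5], [253.39999389648438, 267.5]] ends [[0.386, -0.0843], [0.5818, -0.0886]] mid [ 0.4839 -0.0865] len 0.196 ang -1.27
```

carry_out:
  plan: "0 0.05 0 0 0 -0.4;0 0.05 0 0 0 -0.4;0 0.05 0 0 0 -0.4;-0.1 0 0 0 0 -0.17;-0.1 0 0 0 0 0;-0.1 0 0 0 0 0;-0.1 0 0 0 0 0;-0.1 0 0 0 0 0"

```text
time_s: 9.67
eef_pos: [0.479, -0.0656, -0.02]
eef_rot: [-0.0, 0.717, 0.697, 0.001]
wrist_force: [-0.5, 8.1, 11.7]
opening: 0.998
grasp_force: 6.0
```

carry_out:
  plan: "-0.06 0 0 0 0 0;-0.06 0 0 0 0 0;-0.06 0 0 0 0 0;-0.05 0 0 0 0 0;-0.04 0 0 0 0 0;-0.03 0 0 0 0 0;-0.02 0 0 0 0 0;0 0 0 0 0 0"

```text
time_s: 10.33
eef_pos: [0.4793, -0.0782, -0.0193]
eef_rot: [0.0, 0.717, 0.697, 0.001]
wrist_force: [-0.5, 9.6, 15.0]
opening: 1.0
grasp_force: 7.3
```

Run:
```python
from h import *
need(.475,-.0895,-.02,-1.63); scene_pin()
```

```text
t 10.33 pos [ 0.4793 -0.0782 -0.0193] yaw -1.67 shift units [-0.29 -0.1   0.02] turn units -0.01 F [-0.5  9.6 15. ]
scene pin 1411 px [[328.29998779296875, 222.39999389648438], [261.8999938964844, 274.20001220703125]] ends [[0.3869, -0.1075], [0.582, -0.1139]] mid [ 0.4845 -0.1107] len 0.195 ang -1.88
```

The fingers are wedging against the pin (15 N upward). I'll back off, lower slightly and continue.

carry_out:
  plan: "0.1 0 0 0 0 0;0.1 0 0 0 0 0;0.1 0 0 0 0 0;0.1 0 0 0 0 0;0 0 0.06 0 0 0;0 0 0.06 0 0 0;0 0 0.05 0 0 0;0 0 0 0 0 0"

```text
time_s: 11.05
eef_pos: [0.4778, -0.063, -0.0284]
eef_rot: [-0.001, 0.717, 0.697, -0.0]
wrist_force: [-0.5, -0.0, -0.4]
opening: 1.005
grasp_force: 0.0
```

Run:
```python
from h import *
np.set_printoptions(precision=4,suppress=True)
need(.475,-.0895,-.027,-1.63); scene_pin(); 
c=ctrl.camera("top"); cv2.imwrite("pics/t8.png",c["pixels"][:,:,::-1]); print(measure(c))
```

```text
t 11.05 pos [ 0.4778 -0.063  -0.0284] yaw -1.62 shift units [-0.67 -0.05 -0.03] turn units 0.0 F [-0.5 -0.  -0.4]
scene pin 1442 px [[327.5, 221.3000030517578], [261.6000061035156, 274.5]] ends [[0.3859, -0.1077], [0.5831, -0.1108]] mid [ 0.4845 -0.1092] len 0.197 ang -0.88
{'pin': (array([nan, nan]), array([0., 0.]), (0.0, 0.0), np.float64(nan)), 'line1': (array([0.4838, 0.1384]), np.float64(-1.6270281184447493), np.float64(0.19308998024956558))}h.py:7: RuntimeWarning: Mean of empty slice.
  m=p.mean(0);w,v=np.linalg.eigh(np.cov((p-m).T));a=v[:,1]; a=a*np.sign(a[0]); return m,a,p@a
  ret = um.true_divide(
  avg = a.mean(axis, **keepdims_kw)
h.py:7: RuntimeWarning: Degrees of freedom <= 0 for slice
  m=p.mean(0);w,v=np.linalg.eigh(np.cov((p-m).T));a=v[:,1]; a=a*np.sign(a[0]); return m,a,p@a
  c *= np.true_divide(1, fact)
  c *= np.true_divide(1, fact)
h.py:18: RuntimeWarning: Mean of empty slice.
  out["pin"]=(P.mean(0),np.array(box[0]),box[1],np.degrees(np.arctan2(a[1],a[0])))
```

carry_out:
  plan: "-0.1 0 0 0 0 0;-0.1 0 0 0 0 0;-0.07 0 0 0 0 0;-0.05 0 0 0 0 0;-0.05 0 0 0 0 0;-0.05 0 0 0 0 0;-0.05 0 0 0 0 0;-0.04 0 0 0 0 0"

```text
time_s: 11.82
eef_pos: [0.4778, -0.0836, -0.0277]
eef_rot: [0.0, 0.717, 0.697, -0.0]
wrist_force: [0.0, 0.5, -0.1]
opening: 0.998
grasp_force: 0.2
```

Run:
```python
from h import *
need(.475,-.0895,-.027,-1.63); scene_pin();
```

```text
t 11.82 pos [ 0.4778 -0.0836 -0.0277] yaw -1.61 shift units [-0.15 -0.07 -0.02] turn units 0.0 F [ 0.   0.5 -0.1]
scene pin 1436 px [[330.5, 223.39999389648438], [264.5, 277.3999938964844]] ends [[0.3852, -0.1164], [0.5831, -0.1192]] mid [ 0.4842 -0.1178] len 0.198 ang -0.82
```

carry_out:
  plan: "-0.02 0 0 0 0 0;-0.02 0 0 0 0 0;-0.02 0 0 0 0 0;-0.02 0 0 0 0 0;-0.02 0 0 0 0 0;0 0 0 0 0 0;0 0 0 0 0 0;0 0 0 0 0 0"

```text
time_s: 12.53
eef_pos: [0.4776, -0.0874, -0.0277]
eef_rot: [-0.0, 0.717, 0.697, -0.0]
wrist_force: [-1.9, -0.3, 0.6]
opening: 1.0
grasp_force: 0.0
```

Run:
```python
from h import *
need(.475,-.0895,-.027,-1.63); scene_pin();
```

```text
t 12.53 pos [ 0.4776 -0.0874 -0.0277] yaw -1.61 shift units [-0.05 -0.06 -0.02] turn units 0.0 F [-1.9 -0.3  0.6]
scene pin 1477 px [[332.0, 224.8000030517578], [265.79998779296875, 279.0]] ends [[0.3845, -0.1208], [0.5822, -0.1242]] mid [ 0.4833 -0.1225] len 0.198 ang -0.98
```

On target by the scene view. Backing off, lifting and clearing the top view to verify.

carry_out:
  plan: "0.1 0 0 0 0 0;0.4 0 0 0 0 0;0.5 0 0 0 0 0;0.2 0 -0.6 0 0 0;0 0 -0.8 0 0 0;0 0 -0.8 0 0 0;0 0 -0.8 0 0 0;0 0 -0.8 0 0 0"

```text
time_s: 13.25
eef_pos: [0.4786, -0.0388, 0.1257]
eef_rot: [-0.0, 0.717, 0.697, -0.0]
wrist_force: [1.1, -0.1, -0.1]
opening: 1.002
grasp_force: 0.0
```

carry_out:
  plan: "0.8 0 0 0 0 0;0.8 0 0 0 0 0;0.8 0 0 0 0 0;0.8 0 0 0 0 0;0.8 0 0 0 0 0;0.8 0 0 0 0 0;0.8 0 0 0 0 0;0.4 0 0 0 0 0"

```text
time_s: 13.92
eef_pos: [0.4851, 0.2039, 0.1243]
eef_rot: [-0.0, 0.716, 0.698, 0.0]
wrist_force: [-0.1, -0.4, -0.9]
opening: 1.0
grasp_force: 0.0
```

Run:
```python
from h import *
np.set_printoptions(precision=4,suppress=True)
scene_pin(); c=ctrl.camera("top"); print(measure(c)["pin"])
cv2.imwrite("pics/t9.png",cv2.resize(c["pixels"][130:330,130:400,::-1],None,fx=2.5,fy=2.5))
```

```text
scene pin 1501 px [[332.29998779296875, 225.10000610351562], [266.1000061035156, 278.1000061035156]] ends [[0.3862, -0.1198], [0.5819, -0.1253]] mid [ 0.484  -0.1226] len 0.196 ang -1.61
(array([ 0.4843, -0.1221]), array([ 0.4865, -0.1223]), (0.04113895073533058, 0.1934700459241867), np.float64(-1.6979084224733467))
```

View pics/t9.png

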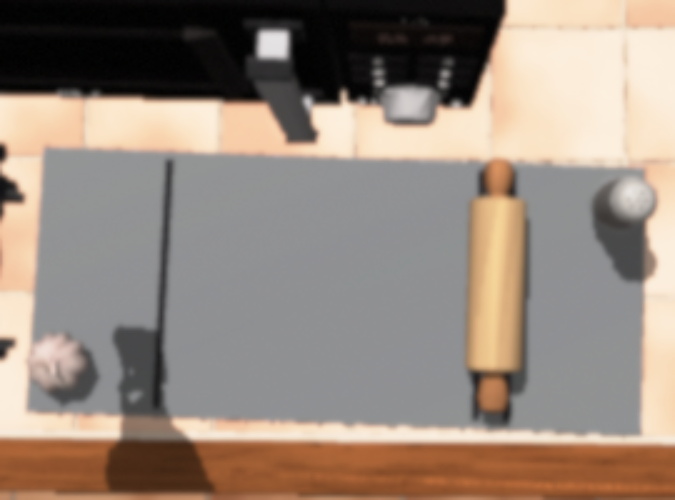

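The pin at (497,285) lies symmetrically over the double line. It is within 0.5 mm across and 0.1° of parallel, and the shaker at (630,200) is unmoved. Handing in.

```bash
python3 -c "
from bench import ctrl
print(ctrl.hand_in())"
```

```text
the job is handed in; nothing more can be done
None
```

The rolling pin was rolled onto the double line and the job is handed in: it lies within about 0.5 mm across the line and 0.1° of parallel, but still about 8 mm off along it (away from the robot); the salt shaker was not touched.

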